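# Charge a grinding bowl and hold the mill's sprung hood at its mark

## Robot

A 6-joint arm with a two-finger parallel gripper is mounted at the origin on the work surface. World frame = base frame: x ahead of the robot, y to its left, z up, the work surface at z = 0. Lengths are in m, angles in rad, forces in N, time in s.
With the tool pointing down it reaches from about 0.325 to 0.775 m from the base axis. Payload 9.3 kg.
Tool frame: the origin (TCP) lies midway between the tips of the shut fingers; the grasp point (between the pads) lies 19 mm behind it; z points along the fingers, y is the direction in which the jaws open and shut (so a half turn about z gives the same grasp; the last joint's range is limited). The gripper opens to 85 mm and grips with 20 to 120 N. Pads are 22 mm wide; open, the fingers measure 114 mm over their backs; the gripper's body (76 mm by 85 mm) begins 54 mm behind the grasp point. The pads swing forward as they close: fully open they stand 13 mm farther back than shut.
Start: joints at [0.996, 0.259, 0.021, 1.334, 0, 1.418], TCP at [0.225, 0.502, 0.231] pointing down, gripper open.
Joint ranges: [-3.04, 3.04], [-0.91, 1.82], [-1.04, 1.36], [-1.92, 1.95], [-1.52, 1.45], [-3.14, 3.14]. Speed limits (rad/s): [2.22, 2.22, 2.79, 3.14, 3.14, 3.14].

## Interface

Orientations are given as a unit quaternion [x, y, z, w].
In Python, from workcell import movep, line_to, set_joints, move_gripper, sleep, inverse_kinematics, get_obs, read_camera, camera_model, MotionError, sign_off, boxes_of gives the robot as it stands. Calls block until the motion is done:
- movep(position, orientation): joint-space move of the TCP to a pose.
- line_to(position, speed=0.15, frame=None): straight line of the TCP; frame=None keeps the orientation; speed is the mean speed in m/s.
- set_joints(angles): joint-space move.
- move_gripper(opening, force=None): finger opening in m; force is the grip in N (None keeps the last); returns when the fingers have stopped.
- sleep(seconds).
- inverse_kinematics(position, orientation): joint angles nearest the present ones, or None.
- get_obs(): the state.
- read_camera(name): name is "scene" or "side" or "wrist"; returns the picture (400x640x3 uint8, red, green, blue); there is no depth.
- camera_model(name): a dict with "mtx" (3x3 intrinsics, pixels), "origin" and "rotation" of the camera in the world; the wrist camera has in their place "T_tool_cam" (4x4, takes a point from camera to tool coordinates, whose origin is the TCP and whose axes are the flange's). Camera axes: x right, y down, z forward; pixel columns grow to the right and rows downward; lengths in m; the calibration is good to about 2 mm. A picture is of the moment at which its call begins: read the wrist's pose just before it. camera_model takes no time and is no camera call.
A pose or a line that the arm cannot do raises MotionError and nothing moves.
- sign_off(): hands the job in, once; it reports no verdict.
Trained networks look in the newest picture that a camera, given by its name, has taken for a name from the list of things; names that differ only in an ending like _2 or _b are one class to them, and where a whole thing is asked for, a point or a joint stands for the part that bears it (a point fixed in the world has none). Each returns a list of dicts, best first, with "confidence" (0 to 1); they miss things now and then, are a little off and sometimes report something else, mostly with a low value. They report only what shows in the picture. A call takes as long as a camera call. They do not tell look-alikes from the thing itself.
- boxes_of(thing, camera): "centre" ([x, y, z] in m, in the coordinates of the camera as it stood for that picture, good to about 4 mm: the middle of the surface that is visible of it).
The state is a dict: "time_s": time; "qpos": joint angles; "qvel": joint speeds; "tau": joint torques, N m; "eef_pos": TCP position; "tool_rot": TCP orientation; "force": force on the tool from outside, world axes, zero at the start; "ft_torque": the same for the moment, N m; "width": finger opening in m.
Only numpy, scipy, OpenCV 4.12 (cv2) and the standard library are available. Lean on these libraries where they do the work, as an engineer would, in place of code of your own. Each camera call takes 0.05 s, during which the arm holds its last target.

## Task

Get a rock sample ready for milling: pick up the small steel cup, tip all six rock chips out of it into the heavy grinding bowl standing on the bench, and set the empty cup back down upright on the bench. Then lift the mill's sprung hood (it has a bar handle on its front) until the pointer stands at the long heavy line at 40 degrees on the quadrant, never as far as the 50-degree line where the safety switch trips, and finish while still holding it steady there, so that a colleague can clamp the bowl in with both hands. Leave the bowl, jars, flask and brush where they stand.

Things in the scene. Friction and masses are not known exactly. Their poses are not given: they have to be found in the camera images.
- cup_center (a point): centre of the small tapered open steel cup that holds the chips: 70 mm tall, outer diameter 60 mm at the foot, 69 mm at the rim (64 mm half-way up, where it is gripped), wall 2.5 mm, 0.12 kg empty, 0.18 kg full. The point lies on its axis half-way up, 35 mm above the bench when it stands; z along its axis to the mouth. The chips slide out when it is tipped some 105 to 130 degrees from upright.
- bowl_rim (a point): centre of the mouth of the thick-walled round steel grinding bowl on the bench: 65 mm tall, outer diameter 124 mm, inner about 100 mm, inner depth 55 mm, 1.2 kg. The point lies at rim height, 65 mm above the bench; z up. Cup and bowl swap places from one start to another; both stand to the right of the mill, as the robot sees it.
- chip1: one of six angular grey rock chips, 12 to 15 mm across, 10 g; its origin lies on its surface, within 8 mm of its centre. They start on the floor of the cup.
- chip2: one of six angular grey rock chips, 12 to 15 mm across, 10 g; its origin lies on its surface, within 8 mm of its centre. They start on the floor of the cup.
- chip3: one of six angular grey rock chips, 12 to 15 mm across, 10 g; its origin lies on its surface, within 8 mm of its centre. They start on the floor of the cup.
- chip4: one of six angular grey rock chips, 12 to 15 mm across, 10 g; its origin lies on its surface, within 8 mm of its centre. They start on the floor of the cup.
- chip5: one of six angular grey rock chips, 12 to 15 mm across, 10 g; its origin lies on its surface, within 8 mm of its centre. They start on the floor of the cup.
- chip6: one of six angular grey rock chips, 12 to 15 mm across, 10 g; its origin lies on its surface, within 8 mm of its centre. They start on the floor of the cup.
- hood (a joint): opening angle of the mill's hood in rad: 0 closed (its start), grows as the front edge rises about the hinge at the back; 0.698 (40 degrees) at the long heavy line, 0.873 (50 degrees) at the next, where the safety switch trips; stop at 1.15. Spring and weight pull it shut: at the handle about 5 to 8 N along its swing starts it, 7 to 11 N holds it at 40 degrees; let go, it falls shut.
- hood_handle (a point): middle of the level steel bar handle (12 mm diameter, 150 mm long) on the front of the hood, towards the robot: bar centre 45 mm off the front face, on posts 65 mm either side; 156 mm above the bench and 19 mm below the hood's top when closed, nothing beneath it. Axes turn with the hood: y along the bar to the mill's left, x towards the hinge. The hinge line is parallel to the bar, 290 mm away along x and 66 mm below.
- quadrant_mark (a point): the long heavy 40-degree line on the quadrant, an aluminium arc with a line every 10 degrees, at the hood's right side; a black pointer on the hinge pin runs along it. The mill is a white bench machine 345 mm deep, 400 wide, base 80 high, motor housing at the back 162 high; its grey sheet hood with a clear window is 245 deep, 300 wide, its top 177 above the bench when closed.
- jar_a_mid (a point): middle of a glass sample jar with a black cap, 60 mm in diameter, 92 mm tall: leave it alone
- jar_b_mid (a point): middle of a smaller glass sample jar with a black cap, 54 mm in diameter, 78 mm tall: leave it alone
- flask_mid (a point): axis of a stoppered glass volumetric flask, 64 mm in diameter, 165 mm tall (point 60 mm above its foot): leave it alone
- brush_grip (a point): handle of a small brush, 160 mm long, lying on the bench in front of the robot: leave it alone
- cup: the cup again (origin at the centre of its underside)
- bowl: the bowl again (origin at the centre of its underside)
Not all that is in view belongs to the job. Leave any purple look-alike of the cup alone.

How it is judged:
By the outcome, as a careful person would: the job done as asked, in the order asked, and still so for the second after the job is handed in, while the arm keeps its last pose, push and grip.
It also fails if it takes over 72 s, if anything falls off the work surface, if the arm or the gripper's body presses on something with over 40 N, if the wrist force passes 120 N, or if a joint passes its speed limit or range.

## Working session

There is one attempt and no reset: what is moved stays moved. The work goes in short steps, each a Python script; the robot and the scene stay as the last script left them, time stands still between calls to the robot, and variables do not carry over. Pictures are saved under pics/ and viewed, and the job is handed in when it is done.

```bash
ls; mkdir -p pics; python3 - <<'E'
from workcell import *
import cv2,numpy as np
for n in ["scene","side","wrist"]:
    im=read_camera(n); cv2.imwrite(f"pics/{n}0.png",im[:,:,::-1])
    m=camera_model(n); print(n,{k:np.round(v,3).tolist() for k,v in m.items()})
    for t in ["cup_center","bowl_rim","hood_handle","quadrant_mark","jar_a_mid","flask_mid","brush_grip","chip1"]:
        r=boxes_of(t,n)
        for d in r[:4]:
            c=np.array(d["centre"]); 
            px=m["mtx"]@c; px=px[:2]/px[2]
            w=m["rotation"]@c+m["origin"] if "origin" in m else c
            print(t,round(d["confidence"],2),np.round(w,3),np.round(px))
o=get_obs(); print(o)
E
```

```text
pics
scene {'mtx': [[520.708, 0.0, 321.944], [0.0, 520.708, 211.229], [0.0, 0.0, 1.0]], 'origin': [0.973, 0.406, 1.202], 'rotation': [0.333, 0.905, -0.249, -0.094]}Traceback (most recent call last):
  File "<stdin>", line 11, in <module>
ValueError: matmul: Input operand 1 has a mismatch in its core dimension 0, with gufunc signature (n?,k),(k,m?)->(n?,m?) (size 3 is different from 4)
```

```bash
cat > h.py <<'E'
from workcell import *
import cv2,numpy as np
from scipy.spatial.transform import Rotation as R
def cam(n):
    m=camera_model(n)
    if "origin" in m: return np.array(m["mtx"]),R.from_quat(m["rotation"]).as_matrix(),np.array(m["origin"])
    o=get_obs(); T=np.array(m["T_tool_cam"]); Rt=R.from_quat(o["tool_rot"]).as_matrix()
    return np.array(m["mtx"]),Rt@T[:3,:3],Rt@T[:3,3]+np.array(o["eef_pos"])
def snap(n,f):
    c=cam(n); im=read_camera(n); cv2.imwrite(f"pics/{f}.png",im[:,:,::-1]); return c,im
def find(t,n,c):
    K,Rm,p=c; out=[]
    for d in boxes_of(t,n)[:4]:
        x=np.array(d["centre"]); px=K@x
        out.append((d["confidence"],Rm@x+p,px[:2]/px[2]))
        print(n,t,round(d["confidence"],2),np.round(out[-1][1],3),np.round(out[-1][2]))
    return out
def proj(c,X):
    K,Rm,p=c; v=K@(Rm.T@(np.array(X)-p)); return v[:2]/v[2]
E
python3 - <<'E'
from h import *
for n in ["scene","side","wrist"]:
    c,im=snap(n,n+"0")
    for t in ["cup_center","bowl_rim","hood_handle","quadrant_mark","jar_a_mid","flask_mid","brush_grip"][:7 if n!="wrist" else 3]:
        find(t,n,c)
print(get_obs())
E
```

```text
scene cup_center 0.82 [ 0.511 -0.163  0.041] [313. 198.]
scene bowl_rim 0.97 [ 0.487 -0.351  0.037] [276. 151.]
scene hood_handle 0.62 [0.593 0.235 0.176] [406. 309.]
scene quadrant_mark 0.92 [0.632 0.238 0.171] [393. 323.]
scene quadrant_mark 0.69 [0.596 0.232 0.176] [404. 309.]
scene jar_a_mid 0.76 [ 0.675 -0.246  0.066] [243. 207.]
scene flask_mid 0.77 [ 0.714 -0.1    0.052] [266. 258.]
scene brush_grip 0.96 [ 0.32  -0.012  0.019] [404. 200.]
scene brush_grip 0.24 [ 0.486 -0.352  0.037] [276. 151.]
side cup_center 0.79 [ 0.589 -0.07   0.05 ] [326. 218.]
side cup_center 0.75 [ 0.509 -0.168  0.048] [321. 251.]
side bowl_rim 0.68 [ 0.488 -0.354  0.036] [363. 313.]
side hood_handle 0.71 [0.537 0.156 0.178] [266. 145.]
side quadrant_mark 0.71 [0.567 0.129 0.146] [281. 157.]
side jar_a_mid 0.76 [ 0.648 -0.271  0.061] [397. 251.]
side flask_mid 0.72 [ 0.7   -0.115  0.053] [371. 212.]
side flask_mid 0.52 [0.568 0.13  0.146] [281. 157.]
side brush_grip 0.68 [ 0.309 -0.027  0.019] [218. 257.]
{'time_s': 1.1, 'qpos': array([9.96387237e-01, 2.58577247e-01, 2.14944748e-02, 1.33369807e+00,
       2.88184649e-05, 1.41821560e+00]), 'qvel': array([-0.00122979,  0.00031174,  0.00201206,  0.00063864,  0.00018785,
        0.00233154]), 'tau': array([ 7.77637179e-04, -5.55396152e+01,  3.44734633e+01,  1.42886533e-03,
       -2.30912783e-04,  1.12749942e-05]), 'eef_pos': array([0.22516964, 0.50178902, 0.23128891]), 'tool_rot': array([ 2.09353910e-01,  9.77839936e-01,  1.23611326e-05, -1.07143983e-05]), 'force': array([0.2787652 , 0.09995574, 0.29489673]), 'ft_torque': array([0.00192114, 0.02568042, 0.02492155]), 'width': 0.08552491678070867}
```

View pics/scene0.png

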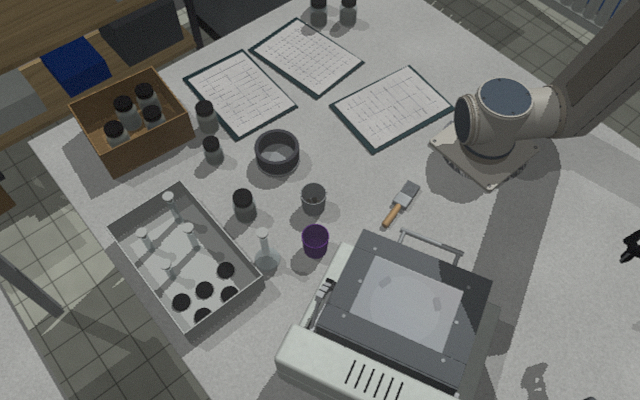

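View pics/side0.png

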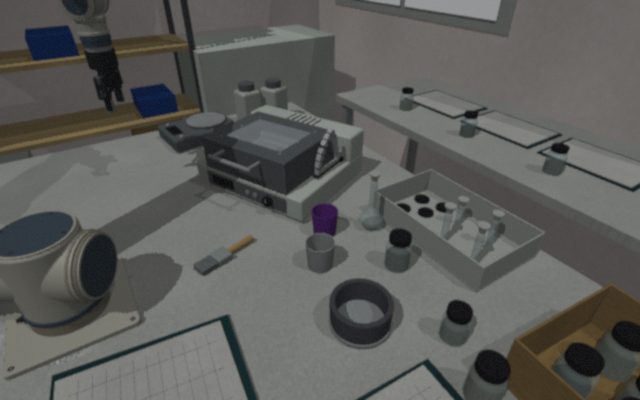

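View pics/wrist0.png

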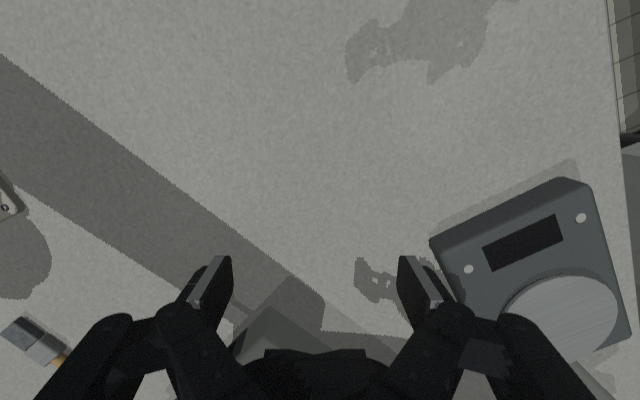

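Cup candidates: the grey steel cup at scene (313,198) / side (320,253), and the purple one at scene (315,240) / side (325,218), which is the look-alike. Bowl at scene (276,151), handle bar from about (402,233) to (461,262). I choose the grey cup and will check it in crops.

```bash
python3 - <<'E'
import cv2,numpy as np
s=cv2.imread("pics/scene0.png"); d=cv2.imread("pics/side0.png")
def cr(i,x,y,w,h,k): return cv2.resize(i[y:y+h,x:x+w],None,fx=k,fy=k,interpolation=cv2.INTER_CUBIC)
cv2.imwrite("pics/c1.png",cr(s,230,120,130,100,6))
cv2.imwrite("pics/c2.png",cr(s,300,220,200,100,4)); cv2.imwrite("pics/c3.png",cr(d,195,110,200,140,4))
E
```

```text
(no output)
```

View pics/c1.png

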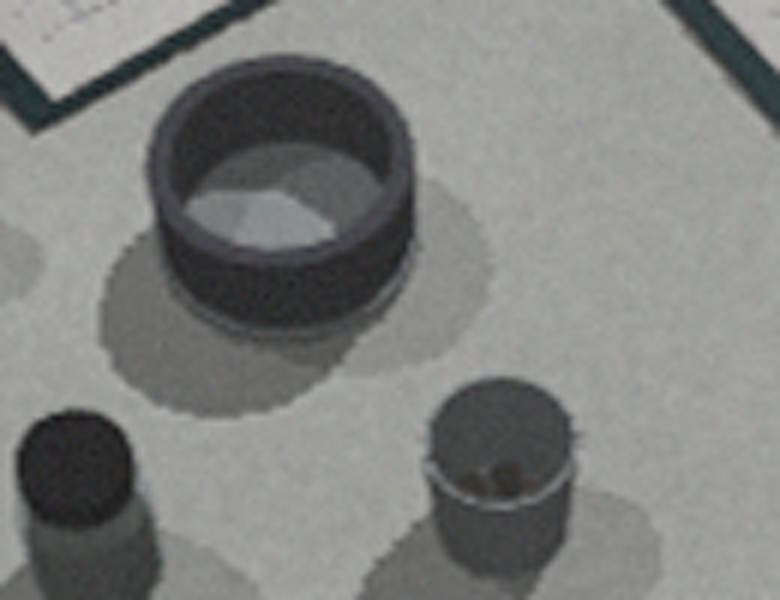

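View pics/c2.png

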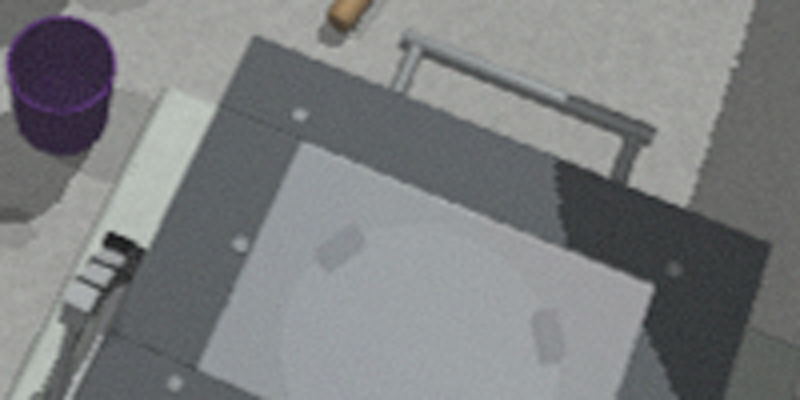

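View pics/c3.png

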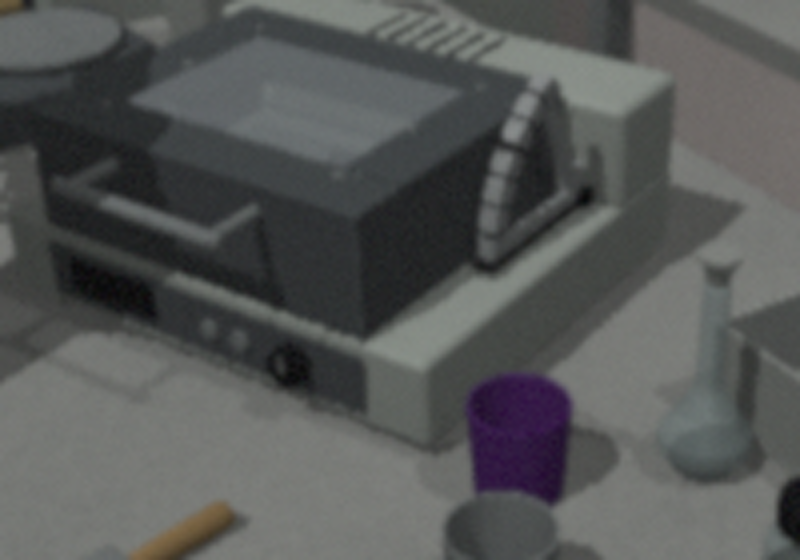

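```bash
python3 - <<'E'
from h import *
def bp(c,px,z):
    K,Rm,p=c; v=Rm@np.linalg.solve(K,[px[0],px[1],1]); return p+v*(z-p[2])/v[2]
S=cam("scene");D=cam("side")
print("cup",bp(S,(313.7,193.7),.07)," bowl",bp(S,(276.9,146.9),.065))
print("cupside",bp(D,(320.2,241.2),.07),"bowl",bp(D,(362.5,298.5),.065))
print("purple",bp(S,(315.3,236),.07))
a=bp(S,(401,230.5),.156);b=bp(S,(463.3,252.8),.156);print("bar",a,b,np.linalg.norm(a-b),(a+b)/2)
a=bp(D,(208.8,155.8),.156);b=bp(D,(248.8,169.5),.156);print("barD",a,b,np.linalg.norm(a-b),(a+b)/2)
for n in("scene","side"): print(n,cam(n)[2])
E
```

```text
cup [ 0.51166465 -0.15830857  0.07      ]  bowl [ 0.48829913 -0.3430666   0.065     ]
cupside [ 0.51315044 -0.15945284  0.07      ] bowl [ 0.49324572 -0.34358918  0.065     ]
purple [ 0.58835953 -0.06100107  0.07      ]
bar [0.45884865 0.09078308 0.156     ] [0.39292379 0.22146663 0.156     ] 0.14637034793628756 [0.42588622 0.15612486 0.156     ]
barD [0.39475701 0.22466837 0.156     ] [0.45634583 0.09378907 0.156     ] 0.14464637275050798 [0.42555142 0.15922872 0.156     ]
scene [0.97347358 0.4060603  1.20189225]
side [ 0.14863773 -0.73441154  0.63918305]
```

```bash
cat >> h.py <<'E'
CUP=np.array([.5125,-.159,.035]); BOWL=np.array([.4905,-.3435,.065])
YAW=np.arctan2(.066,.131); XM=np.array([np.cos(YAW),np.sin(YAW),0]); BAR=np.array([.4258,.1577,.156])
def tool(az,pitch,flip=1):
    t=np.array([np.cos(az)*np.cos(pitch),np.sin(az)*np.cos(pitch),-np.sin(pitch)])
    y=flip*np.array([-np.sin(az),np.cos(az),0]); return np.column_stack([np.cross(y,t),y,t])
def tcp(grasp,M,back=0): return np.array(grasp)+M[:,2]*(.019-back)
def q(M): return R.from_matrix(M).as_quat()
def ik(p,M):
    s=inverse_kinematics(p,q(M)); return None if s is None else np.array(s)
def hoodpose(th,pitch,flip,back=0):
    H=BAR+.29*XM-[0,0,.066]; x=-.29*np.cos(th)+.066*np.sin(th); z=.29*np.sin(th)+.066*np.cos(th)
    g=H+x*XM+[0,0,z]
    y=flip*np.array([-XM[1],XM[0],0]); pt=pitch+th
    t=XM*np.cos(pt)-np.array([0,0,np.sin(pt)])
    # jaws open perpendicular to bar: tool x along bar
    X=y; M=np.column_stack([X,np.cross(t,X),t]); return tcp(g,M,back),M
E
python3 - <<'E'
from h import *
np.set_printoptions(precision=3,suppress=True)
for pitch in (25,30,40):
  for az in (-.3,-.45):
    for f in (1,-1):
      M=tool(az,np.radians(pitch),f)
      print(pitch,az,f,"pre",ik(tcp(CUP,M,.1),M),"g",ik(tcp(CUP,M),M))
  for az in (-.61,-.45):
    for f in (1,-1):
      M=tool(az,np.radians(pitch),f); print("  bowl",pitch,az,f,ik(tcp(BOWL+[0,0,.065],M),M))
for pitch in (20,30,45,60):
  for f in (1,-1):
    for th in (0,20,40):
      p,M=hoodpose(np.radians(th),np.radians(pitch),f); print("hood",pitch,f,th,ik(p,M))
    p,M=hoodpose(0,np.radians(pitch),f,.1); print("   pre",ik(p,M))
E
```

```text
25 -0.3 1 pre None g None
25 -0.3 -1 pre None g None
25 -0.45 1 pre None g None
25 -0.45 -1 pre None g None
  bowl 25 -0.61 1 None
  bowl 25 -0.61 -1 None
  bowl 25 -0.45 1 None
  bowl 25 -0.45 -1 None
30 -0.3 1 pre None g None
30 -0.3 -1 pre None g None
30 -0.45 1 pre None g None
30 -0.45 -1 pre None g None
  bowl 30 -0.61 1 None
  bowl 30 -0.61 -1 None
  bowl 30 -0.45 1 None
  bowl 30 -0.45 -1 None
40 -0.3 1 pre None g None
40 -0.3 -1 pre None g None
40 -0.45 1 pre None g None
40 -0.45 -1 pre None g None
  bowl 40 -0.61 1 [-0.829  0.138 -0.923 -0.351  0.167 -0.142]
  bowl 40 -0.61 -1 [-0.829  0.138 -0.923 -0.351  0.167  3.   ]
  bowl 40 -0.45 1 [-0.912  0.141 -0.904 -0.292  0.349 -0.31 ]
  bowl 40 -0.45 -1 [-0.912  0.141 -0.904 -0.292  0.349  2.832]
hood 20 1 0 None
hood 20 1 20 [-0.011 -0.263 -0.844  0.176  0.36   1.25 ]
hood 20 1 40 [ 0.15  -0.045 -0.261  0.853  0.156  1.294]
   pre None
hood 20 -1 0 None
hood 20 -1 20 [-0.011 -0.263 -0.844  0.176  0.36  -1.892]
hood 20 -1 40 [ 0.15  -0.045 -0.261  0.853  0.156 -1.847]
   pre None
hood 30 1 0 None
hood 30 1 20 [ 0.041 -0.212 -0.6
[... 423 characters left out ...]
6  -0.915  0.469  0.483  1.019]
hood 45 -1 0 [-0.055 -0.19  -1.02   0.027  0.36  -1.956]
hood 45 -1 20 [ 0.109 -0.094 -0.46   0.792  0.148 -1.897]
hood 45 -1 40 [ 0.217  0.216  0.153  1.424  0.022 -1.82 ]
   pre [-0.25  -0.46  -0.915  0.469  0.483 -2.123]
hood 60 1 0 [ 0.04  -0.125 -0.791  0.421  0.209  1.195]
hood 60 1 20 [ 0.164  0.054 -0.242  1.108  0.052  1.273]
hood 60 1 40 [ 0.246  0.395  0.401  1.747 -0.038  1.354]
   pre [-0.041 -0.303 -0.665  0.742  0.245  1.122]
hood 60 -1 0 [ 0.04  -0.125 -0.791  0.421  0.209 -1.946]
hood 60 -1 20 [ 0.164  0.054 -0.242  1.108  0.052 -1.869]
hood 60 -1 40 [ 0.246  0.395  0.401  1.747 -0.038 -1.788]
   pre [-0.041 -0.303 -0.665  0.742  0.245 -2.019]
```

```bash
python3 - <<'E'
from h import *
import time
np.set_printoptions(precision=2,suppress=True)
t0=get_obs()["time_s"]
for pitch in (25,35,45,55,65):
  for azd in range(-150,121,15):
    M=tool(np.radians(azd),np.radians(pitch),1)
    g=ik(tcp(CUP,M),M); p=ik(tcp(CUP,M,.1),M)
    if g is None or p is None: continue
    # pour: extra tilt about horizontal axis heading psi
    ok=[]
    for psi in range(-180,180,30):      # horizontal mouth direction
      s=np.array([np.cos(np.radians(psi)),np.sin(np.radians(psi)),0])
      for d in range(-180,180,30):        # spin of cup about own axis before tilting = tool heading freedom
        A=R.from_rotvec(np.cross([0,0,1],s)*np.radians(118))*R.from_euler('z',d,degrees=True)
        MM=A.as_matrix()@M
        lip=.035*A.apply([0,0,1])+.0345*(-.0+1)*(-(np.array([0,0,1])-A.apply([0,0,1])*A.apply([0,0,1])[2])/np.sin(np.radians(118)))
        gr=BOWL+[0,0,.025]-lip-.012*s
        j=ik(tcp(gr,MM),MM)
        if j is not None: ok.append((psi,d,round(float(MM[2,2]),2)))
    print(pitch,azd,g,p,len(ok),ok[:6])
print(get_obs()["time_s"]-t0)
E
```

```text
25 -120 [-0.04  0.84 -0.06  1.45 -0.93  2.46] [ 0.08  0.88  0.16  1.73 -0.85  2.59] 33 [(-180, -120, -0.2), (-180, -90, -0.49), (-180, -60, -0.6), (-180, -30, -0.49), (-150, -60, -0.49), (-150, -30, -0.6)]
25 -105 [-0.    0.73 -0.28  1.06 -1.07  2.13] [ 0.14  0.76 -0.1   1.41 -0.99  2.36] 31 [(-180, -120, -0.37), (-180, -90, -0.57), (-180, -60, -0.57), (-150, -60, -0.57), (-150, -30, -0.57), (-120, -30, -0.57)]
25 -90 [ 0.01  0.61 -0.56  0.43 -1.13  1.6 ] [ 0.19  0.61 -0.39  0.95 -1.1   1.99] 33 [(-180, -150, -0.2), (-180, -120, -0.49), (-180, -90, -0.6), (-180, -60, -0.49), (-150, -90, -0.49), (-150, -60, -0.6)]
25 -75 [-0.    0.54 -0.86 -0.34 -1.06  1.  ] [ 0.2   0.46 -0.73  0.25 -1.13  1.42] 31 [(-180, -150, -0.37), (-180, -120, -0.57), (-180, -90, -0.57), (-150, -90, -0.57), (-150, -60, -0.57), (-120, -60, -0.57)]
25 30 [-0.97  0.51 -0.88  0.02  1.13 -1.39] [-1.2   0.45 -0.77  0.67  1.11 -1.92] 33 [(-180, -180, -0.49), (-180, 90, -0.2), (-180, 120, -0.49), (-180, 150, -0.6), (-150, -180, -0.6), (-150, -150, -0.49)]
25 45 [-0.96  0.61 -0.6   0.73  1.1  -1.97] [-1.15  0.59 -0.49  1
[... 2354 characters left out ...]
-180, -0.43), (-150, 150, -0.43), (-120, -180, -0.43)]
35 60 [-0.88  0.61 -0.4   1.03  0.87 -2.15] [-1.02  0.59 -0.27  1.32  0.8  -2.33] 24 [(-180, 90, -0.36), (-180, 120, -0.45), (-150, -180, -0.36), (-150, 120, -0.36), (-150, 150, -0.45), (-120, -180, -0.45)]
35 75 [-0.84  0.71 -0.21  1.32  0.76 -2.42] [-0.95  0.7  -0.04  1.56  0.69 -2.53] 21 [(-180, 60, -0.24), (-180, 90, -0.43), (-180, 120, -0.43), (-150, 120, -0.43), (-150, 150, -0.43), (-120, -180, -0.43)]Traceback (most recent call last):
  File "<stdin>", line 19, in <module>
  File "h.py", line 28, in ik
    s=inverse_kinematics(p,q(M)); return None if s is None else np.array(s)
ValueError: time passes only in moves, steps and waits
```

```bash
cat >> h.py <<'E'
AZ=np.radians(30); MG=tool(AZ,np.radians(35),1)
np.set_printoptions(precision=3,suppress=True)
def st(tag=""):
    o=get_obs(); print(tag,"t",round(o["time_s"],2),"pos",o["eef_pos"],"q",o["qpos"],"F",o["force"],"w",round(o["width"],4)); return o
E
python3 - <<'E'
from h import *
P=tcp(CUP,MG,.12); UP=P+[0,0,.14]
print(ik(P,MG),ik(UP,MG))
o=get_obs(); line_to([.225,.502,.34],speed=.2)
j=np.array(get_obs()["qpos"]); j[0]=-1.1; set_joints(j); st("swung")
print(ik(UP,MG))
movep(UP,q(MG)); st("up")
c,im=snap("wrist","w1"); find("cup_center","wrist",c); find("bowl_rim","wrist",c)
print(proj(c,CUP+[0,0,.035]),proj(c,BOWL))
E
```

```text
[-1.158  0.295 -0.727  0.706  0.951 -1.763] [-1.158  0.105 -0.512  1.111  0.951 -1.763]
swung t 5.12 pos [ 0.322 -0.446  0.339] q [-1.099  0.254  0.286  1.604  0.     1.419] F [ 0.285 -0.671  0.122] w 0.0852
[-1.158  0.105 -0.512  1.111  0.951 -1.763]
up t 7.8 pos [ 0.441 -0.201  0.233] q [-1.158  0.105 -0.512  1.111  0.951 -1.762] F [ 0.361 -0.387  0.095] w 0.0854
wrist cup_center 0.71 [ 0.569 -0.072  0.051] [350. 128.]
wrist cup_center 0.58 [ 0.497 -0.168  0.043] [315.  61.]
wrist bowl_rim 0.74 [ 0.535 -0.333  0.057] [107.  29.]
[314.786  97.271] [ 76.829 -19.72 ]
```

View pics/w1.png

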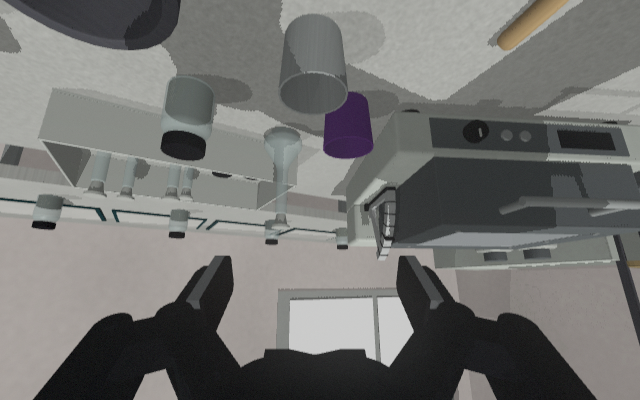

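```bash
python3 - <<'E'
from h import *
print(np.array(camera_model("wrist")["T_tool_cam"]))
M2=tool(AZ,np.radians(35),-1); print(ik(tcp(CUP,M2,.12),M2), ik(tcp(CUP,M2),M2))
for az in (0,15,30):
  for pi in (26,30):
    for f in (1,-1):
      M=tool(np.radians(az),np.radians(pi),f); h=np.array([np.cos(np.radians(az)),np.sin(np.radians(az)),0])
      print(az,pi,f,ik(tcp(BOWL+.025*h+[0,0,.063],M),M))
E
```

```text
[[ 0.001 -0.947 -0.322  0.083]
 [ 1.     0.001 -0.001  0.   ]
 [ 0.001 -0.322  0.947 -0.142]
 [ 0.     0.     0.     1.   ]]
[-1.158  0.295 -0.727  0.706  0.951  1.379] [-0.911  0.417 -0.835  0.127  0.947  1.806]
0 26 1 [-1.102  0.319 -0.874 -0.369  0.93  -0.713]
0 26 -1 [-1.102  0.319 -0.874 -0.369  0.93   2.428]
0 30 1 [-1.083  0.286 -0.824 -0.221  0.871 -0.756]
0 30 -1 [-1.083  0.286 -0.824 -0.221  0.871  2.385]
15 26 1 [-1.142  0.377 -0.651  0.214  1.089 -1.204]
15 26 -1 [-1.142  0.377 -0.651  0.214  1.089  1.938]
15 30 1 [-1.124  0.355 -0.62   0.287  1.018 -1.212]
15 30 -1 [-1.124  0.355 -0.62   0.287  1.018  1.93 ]
30 26 1 [-1.146  0.506 -0.382  0.883  1.107 -1.793]
30 26 -1 [-1.146  0.506 -0.382  0.883  1.107  1.349]
30 30 1 [-1.129  0.476 -0.377  0.859  1.041 -1.734]
30 30 -1 [-1.129  0.476 -0.377  0.859  1.041  1.408]
```

```bash
sed -i 's/np.radians(35),1)/np.radians(35),-1)/' h.py; python3 - <<'E'
from h import *
P=tcp(CUP,MG,.12)
j=np.array(get_obs()["qpos"]); j[5]+=np.pi; set_joints(j)
movep(P,q(MG)); st("pre")
c,im=snap("wrist","w2"); find("cup_center","wrist",c)
print(proj(c,CUP+[0,0,.035]),proj(c,CUP-[0,0,.035]))
E
```

```text
pre t 11.22 pos [ 0.441 -0.201  0.093] q [-1.158  0.295 -0.725  0.708  0.952  1.379] F [0.679 0.15  0.201] w 0.0854
wrist cup_center 0.88 [ 0.584 -0.072  0.05 ] [276. 112.]
wrist cup_center 0.71 [ 0.519 -0.162  0.04 ] [320. 193.]
[313.916 174.255] [313.985 221.005]
```

View pics/w2.png

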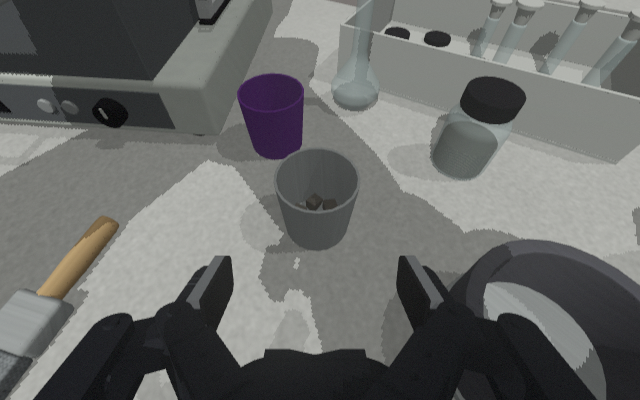

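```bash
python3 - <<'E'
from h import *
C=CUP+[-.0018,-.0028,0]
line_to(tcp(C,MG),speed=.06); st("at")
move_gripper(0.05,40); o=st("grip")
c,im=snap("wrist","w3")
E
```

```text
at t 13.43 pos [ 0.524 -0.154  0.024] q [-0.919  0.417 -0.831  0.14   0.948  1.793] F [ 0.433  0.173 -0.038] w 0.0857
grip t 13.76 pos [ 0.524 -0.154  0.025] q [-0.919  0.417 -0.831  0.14   0.949  1.793] F [-2.868 -0.567  4.353] w 0.0655
```

View pics/w3.png

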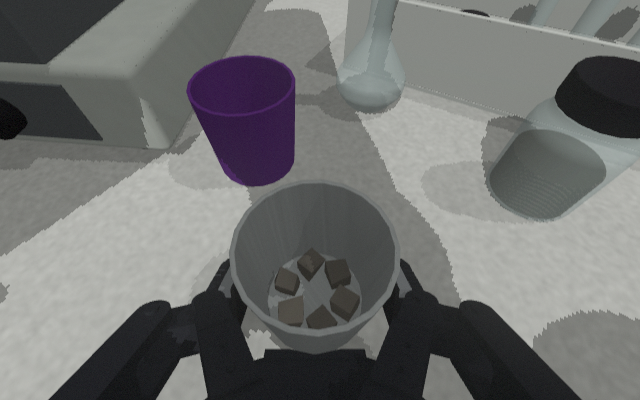

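```bash
cat >> h.py <<'E'
HZ=np.array([np.cos(AZ),np.sin(AZ),0]); MP=tool(AZ,np.radians(30),-1); GP=BOWL+.025*HZ+[0,0,.064]
E
python3 - <<'E'
from h import *
o=get_obs(); p=np.array(o["eef_pos"])
line_to(p+[0,0,.12],speed=.12); st("lift")
movep(tcp(GP+[0,0,.03],MP),q(MP)); line_to(tcp(GP,MP),speed=.08); st("bowl")
c,im=snap("wrist","w4")
j=np.array(get_obs()["qpos"]);
for a in (90,):
    k=j.copy(); k[5]-=np.radians(a); set_joints(k)
st("90"); snap("scene","s4"); snap("side","d4")
E
python3 -c "
import cv2
a=cv2.imread('pics/s4.png')[90:250,180:420];b=cv2.imread('pics/d4.png')[150:390,220:520]
cv2.imwrite('pics/s4c.png',cv2.resize(a,None,fx=3.3,fy=3.3));cv2.imwrite('pics/d4c.png',cv2.resize(b,None,fx=2.4,fy=2.4))"
```

```text
lift t 14.97 pos [ 0.524 -0.154  0.144] q [-0.918  0.196 -0.681  0.513  0.948  1.793] F [ 0.818  0.382 -1.499] w 0.0651
bowl t 16.21 pos [ 0.527 -0.322  0.12 ] q [-1.128  0.474 -0.376  0.862  1.042  1.408] F [ 0.564  0.248 -1.404] w 0.0651
90 t 17.66 pos [ 0.527 -0.323  0.12 ] q [-1.129  0.473 -0.376  0.862  1.042 -0.162] F [-0.287  0.084 -0.813] w 0.0649
```

View pics/s4c.png

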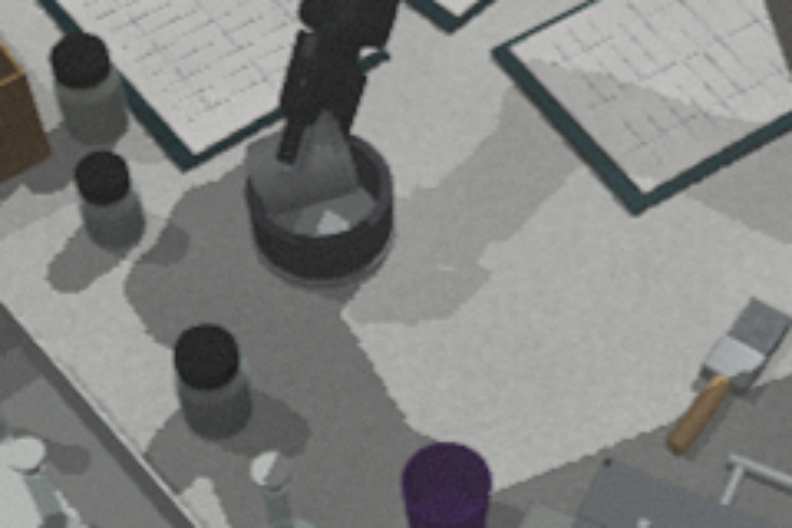

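View pics/d4c.png

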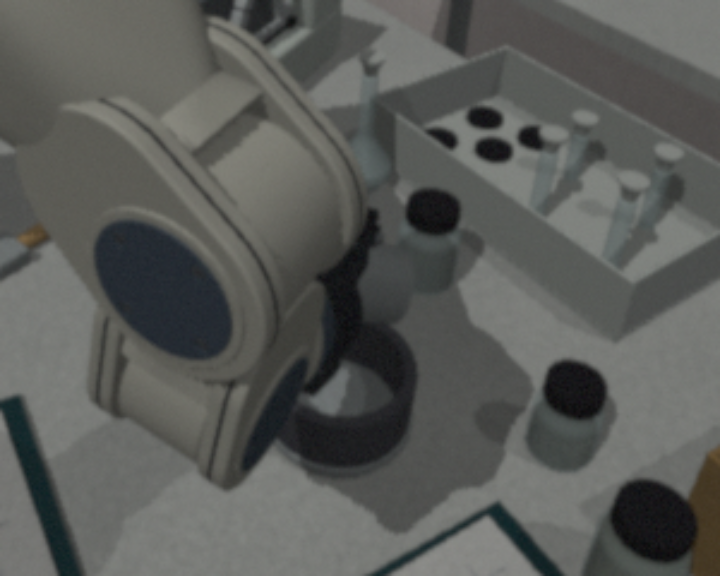

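View pics/w4.png

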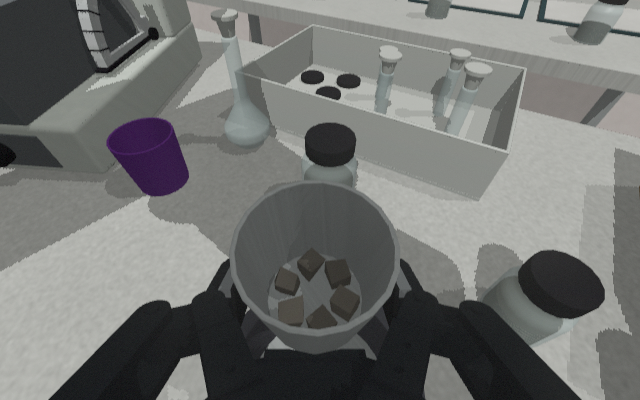

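```bash
python3 - <<'E'
from h import *
L=np.array([-HZ[1],HZ[0],0])
p=np.array(get_obs()["eef_pos"])
line_to(p-.014*L+.004*HZ,speed=.08)
j=np.array(get_obs()["qpos"]); q0=j[5]
for a in (20,30,38,45,52,60,70,80,90):
    k=j.copy(); k[5]=q0-np.radians(a); set_joints(k); sleep(.1)
st("180"); sleep(.3)
snap("scene","s5"); snap("side","d5"); snap("wrist","w5")
E
python3 -c "
import cv2
a=cv2.imread('pics/s5.png')[90:250,180:420]
cv2.imwrite('pics/s5c.png',cv2.resize(a,None,fx=3.3,fy=3.3))"
```

```text
180 t 21.6 pos [ 0.537 -0.333  0.12 ] q [-1.119  0.49  -0.343  0.862  1.043 -1.71 ] F [-0.018  0.29  -0.701] w 0.0654
```

View pics/s5c.png

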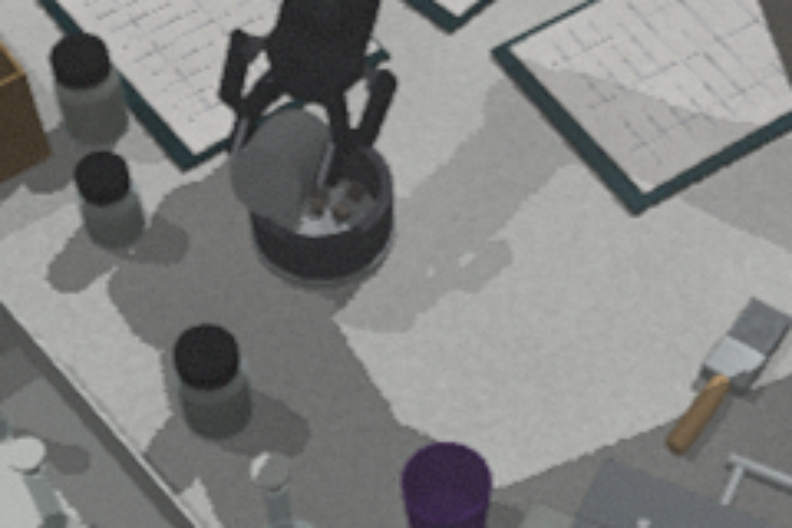

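View pics/w5.png

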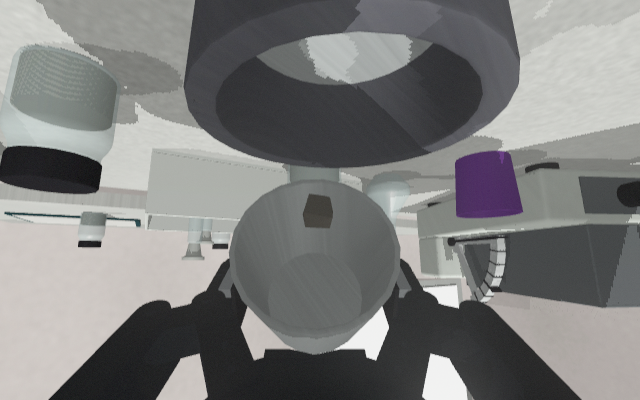

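```bash
python3 - <<'E'
from h import *
g=np.array(get_obs()["eef_pos"])-.019*R.from_quat(get_obs()["tool_rot"]).as_matrix()[:,2]
for pi in (26,23,20):
    M=tool(AZ,np.radians(pi),1); p=tcp(g+[0,0,.004],M); s=ik(p,M); print(pi,s)
    if s is None or abs(s[5]+1.7)>.8: break
    movep(p,q(M))
    snap("wrist",f"w6_{pi}")
j=np.array(get_obs()["qpos"])
for d in (.15,-.15,0):
    k=j.copy(); k[5]+=d; set_joints(k)
snap("wrist","w6"); snap("scene","s6"); st()
E
python3 -c "
import cv2
a=cv2.imread('pics/s6.png')[90:250,180:420]
cv2.imwrite('pics/s6c.png',cv2.resize(a,None,fx=3.3,fy=3.3))"
```

```text
26 [-1.135  0.514 -0.345  0.891  1.109 -1.77 ]
23 [-1.146  0.537 -0.347  0.915  1.158 -1.82 ]
20 [-1.156  0.564 -0.346  0.95   1.206 -1.879]
 t 23.98 pos [ 0.539 -0.332  0.127] q [-1.155  0.563 -0.346  0.949  1.204 -1.879] F [ 0.98  -0.029  0.221] w 0.0656
```

View pics/s6c.png

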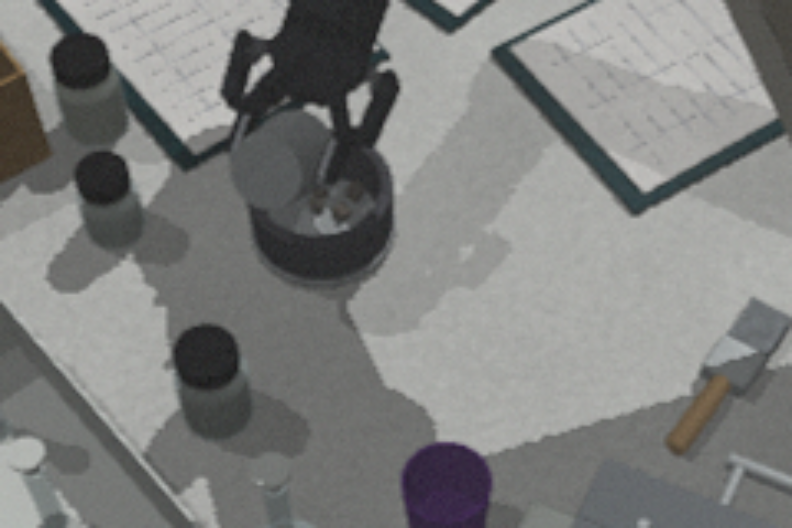

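View pics/w6.png

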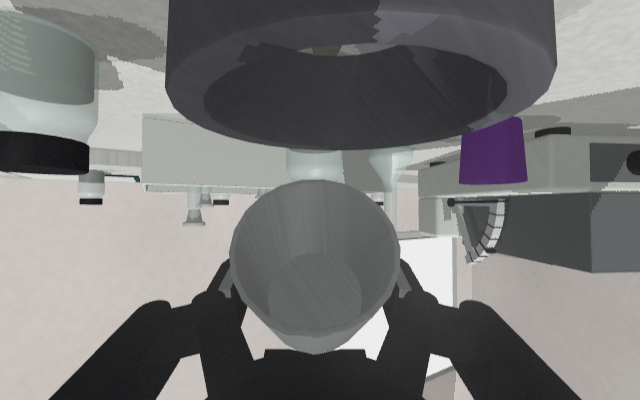

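The wrist view shows an empty cup. Next I return it upright to its old place.

```bash
python3 - <<'E'
from h import *
p=np.array(get_obs()["eef_pos"]); line_to(p+[0,0,.05],speed=.15)
j=np.array(get_obs()["qpos"]); j[5]+=np.pi; set_joints(j)
C=CUP+[-.0018,-.0028,0]; T=tcp(C,MG)
snap("scene","s7")
movep(T+[0,0,.1],q(MG)); line_to(T+[0,0,.015],speed=.12); line_to(T+[0,0,.001],speed=.03); st("down")
E
python3 -c "
import cv2
a=cv2.imread('pics/s7.png')[90:250,180:420]
cv2.imwrite('pics/s7c.png',cv2.resize(a,None,fx=3.3,fy=3.3))"
```

```text
down t 29.41 pos [ 0.524 -0.154  0.025] q [-0.918  0.416 -0.831  0.143  0.948  1.793] F [-0.066  0.217 -0.875] w 0.0649
```

View pics/s7c.png

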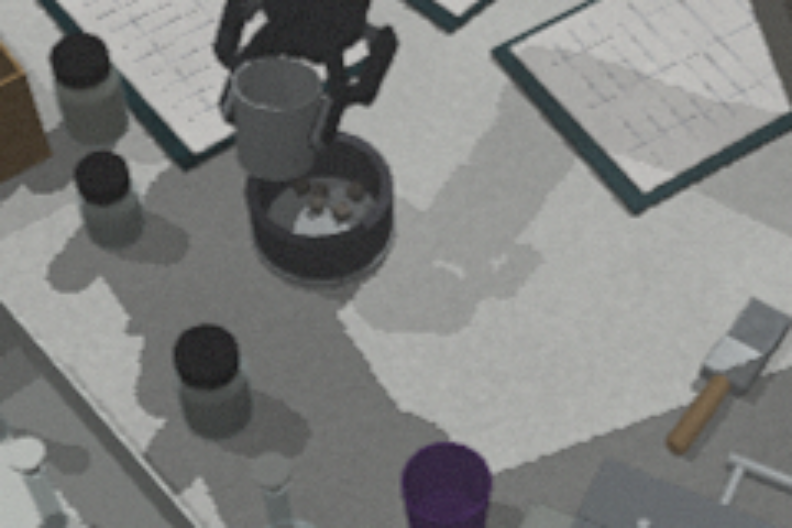

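```bash
python3 - <<'E'
from h import *
move_gripper(.085); 
p=np.array(get_obs()["eef_pos"]); line_to(p-MG[:,2]*.12,speed=.12); 
p=np.array(get_obs()["eef_pos"]); line_to(p+[0,0,.18],speed=.2); st("clear")
c,_=snap("scene","s8")
for pi in (40,45,50):
  print(pi,[ik(*hoodpose(np.radians(t),np.radians(pi),1,b)) for t,b in((0,.1),(0,0),(40,0))])
p,M=hoodpose(0,np.radians(50),1,.1); movep(p,q(M)); move_gripper(.040,40); st("prehood")
c,_=snap("wrist","w8"); find("hood_handle","wrist",c)
y=np.array([-XM[1],XM[0],0]); print([proj(c,BAR+s*y) for s in(-.075,0,.075)])
E
python3 -c "
import cv2
a=cv2.imread('pics/s8.png')[110:270,200:440]
cv2.imwrite('pics/s8c.png',cv2.resize(a,None,fx=3.3,fy=3.3))"
```

```text
clear t 31.95 pos [ 0.439 -0.202  0.273] q [-1.165  0.073 -0.435  1.23   0.95   1.368] F [0.214 0.691 0.641] w 0.0852
40 [array([-0.345, -0.499, -0.998,  0.384,  0.589,  0.975]), None, array([0.206, 0.159, 0.071, 1.313, 0.045, 1.313])]
45 [array([-0.25 , -0.46 , -0.915,  0.469,  0.483,  1.019]), array([-0.055, -0.19 , -1.02 ,  0.027,  0.36 ,  1.185]), array([0.217, 0.216, 0.153, 1.424, 0.022, 1.322])]
50 [array([-0.169, -0.413, -0.831,  0.558,  0.391,  1.057]), array([-0.021, -0.178, -0.941,  0.17 ,  0.306,  1.185]), array([0.228, 0.274, 0.236, 1.533, 0.   , 1.332])]
prehood t 33.82 pos [0.379 0.134 0.218] q [-0.169 -0.412 -0.831  0.558  0.391  1.057] F [-0.067 -0.211  0.156] w 0.0399
wrist hood_handle 0.61 [0.484 0.23  0.175] [399. 152.]
[array([313.945, 284.494]), array([313.87 , 207.013]), array([313.777, 111.915])]
```

View pics/s8c.png

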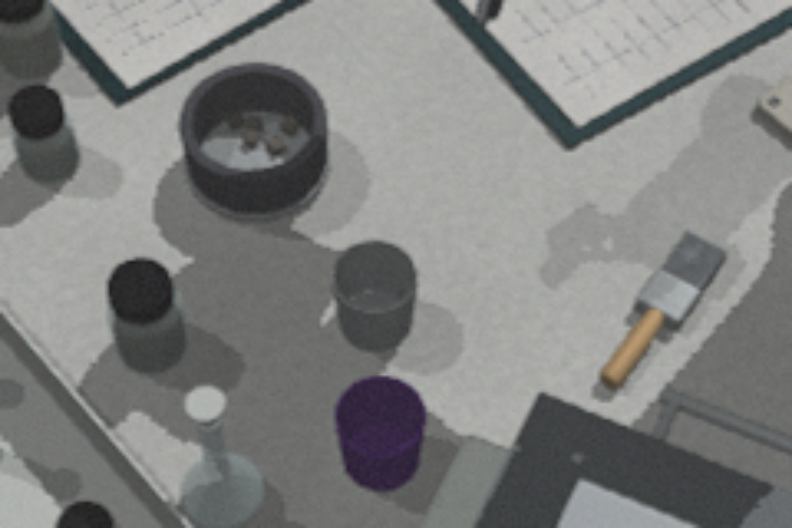

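View pics/w8.png

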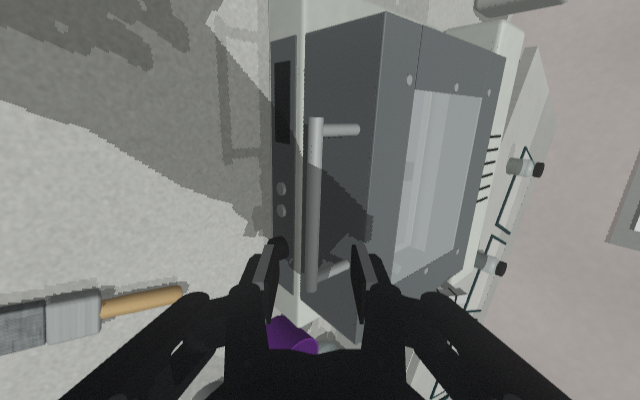

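```bash
python3 - <<'E'
from h import *
pi=np.radians(50)
p,M=hoodpose(0,pi,1); line_to(p,speed=.07); st("at")
move_gripper(.0,40); st("grip"); snap("wrist","w9")
for th in (5,10,15):
    p,M=hoodpose(np.radians(th),pi,1); line_to(p,speed=.06,frame=q(M)); st(th)
snap("side","d9"); snap("wrist","w10")
E
python3 -c "
import cv2
a=cv2.imread('pics/d9.png')[90:210,190:380]
cv2.imwrite('pics/d9c.png',cv2.resize(a,None,fx=4,fy=4))"
```

```text
at t 35.49 pos [0.437 0.163 0.142] q [-0.021 -0.179 -0.941  0.17   0.306  1.185] F [-0.983 -0.412  0.466] w 0.0401
grip t 35.86 pos [0.436 0.163 0.141] q [-0.021 -0.178 -0.942  0.171  0.305  1.185] F [-3.236 -4.33  -2.49 ] w 0.0106
5 t 36.47 pos [0.441 0.165 0.165] q [ 0.021 -0.175 -0.804  0.38   0.248  1.198] F [-2.429 -6.074 -3.07 ] w 0.0106
10 t 37.02 pos [0.448 0.168 0.188] q [ 0.06  -0.148 -0.667  0.566  0.197  1.214] F [-3.591 -8.316 -3.33 ] w 0.0103
15 t 37.58 pos [0.457 0.172 0.211] q [ 0.096 -0.104 -0.528  0.738  0.15   1.233] F [ -3.021 -11.006  -2.277] w 0.0104
```

View pics/d9c.png

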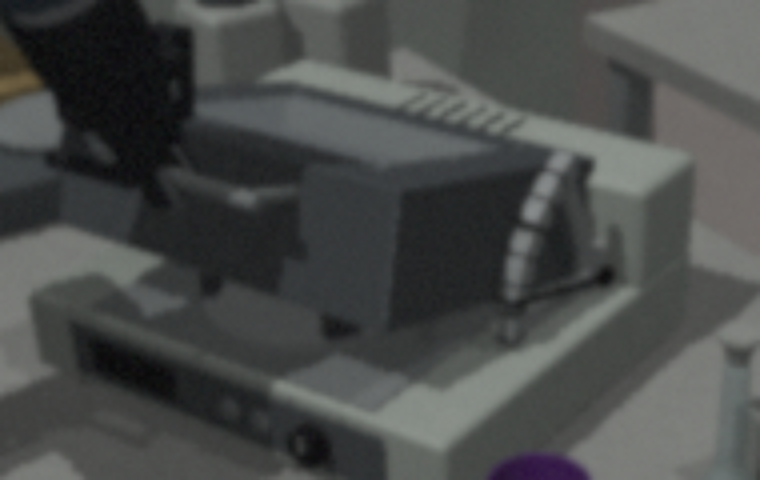

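View pics/w10.png

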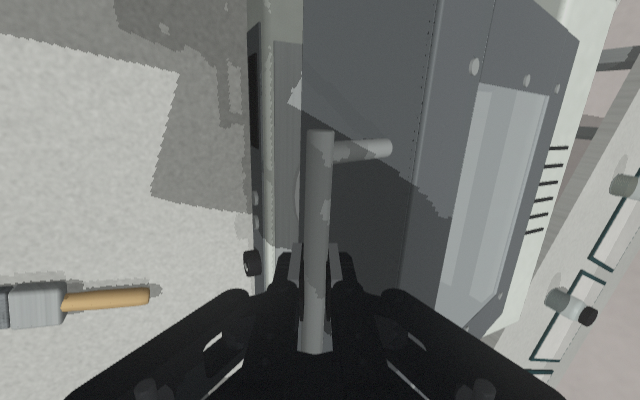

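```bash
python3 - <<'E'
from h import *
import h
pi=np.radians(50); X0=h.XM.copy(); Y=YAW-.022
for th in (20,25,30,34,37):
    h.XM=X0; _,M=hoodpose(np.radians(th),pi,1)
    h.XM=np.array([np.cos(Y),np.sin(Y),0]); p,_=hoodpose(np.radians(th),pi,1)
    line_to(p,speed=.06,frame=q(M)); st(th)
snap("side","d11"); snap("scene","s11")
E
python3 -c "
import cv2
a=cv2.imread('pics/d11.png')[90:190,270:390]
cv2.imwrite('pics/d11c.png',cv2.resize(a,None,fx=6,fy=6,interpolation=2))
a=cv2.imread('pics/s11.png')[250:340,270:400]
cv2.imwrite('pics/s11c.png',cv2.resize(a,None,fx=6,fy=6,interpolation=2))"
```

```text
20 t 38.24 pos [0.467 0.177 0.233] q [ 0.126 -0.046 -0.387  0.902  0.112  1.25 ] F [-6.221 -9.184 -1.54 ] w 0.0108
25 t 38.8 pos [0.48  0.182 0.254] q [ 0.155  0.021 -0.241  1.061  0.077  1.27 ] F [-4.216 -9.694 -1.405] w 0.0108
30 t 39.36 pos [0.494 0.189 0.273] q [ 0.18   0.098 -0.09   1.217  0.046  1.29 ] F [ -4.406 -11.714  -0.769] w 0.0105
34 t 39.83 pos [0.506 0.194 0.288] q [0.198 0.165 0.036 1.343 0.024 1.305] F [ -2.249 -12.906  -0.078] w 0.0104
37 t 40.23 pos [0.516 0.199 0.298] q [0.21  0.219 0.135 1.438 0.01  1.317] F [ -2.541 -13.025   0.475] w 0.0104
```

View pics/d11c.png

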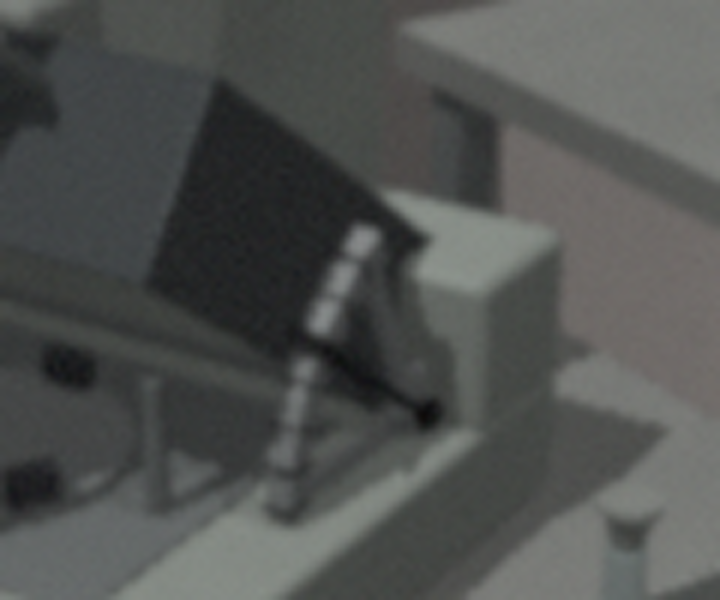

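View pics/s11c.png

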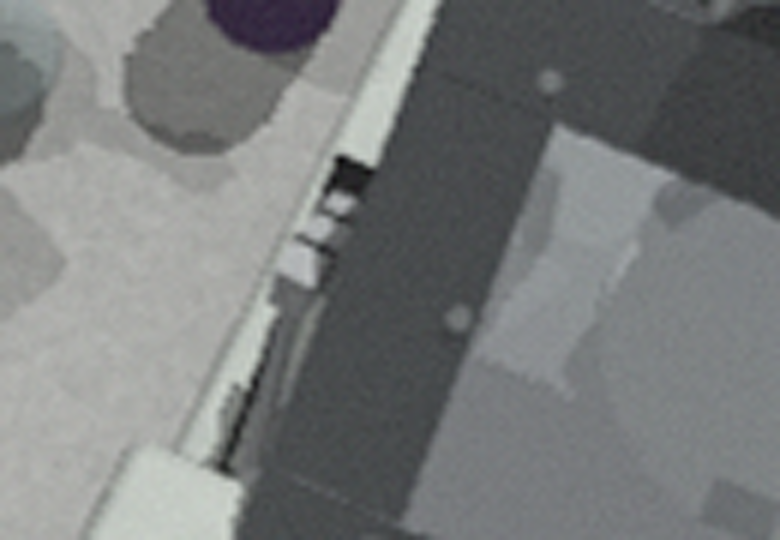

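```bash
python3 - <<'E'
from h import *
import h
pi=np.radians(50); X0=h.XM.copy(); Y=YAW-.022
th=40
h.XM=X0; _,M=hoodpose(np.radians(th),pi,1)
X1=h.XM=np.array([np.cos(Y),np.sin(Y),0]); p,_=hoodpose(np.radians(th),pi,1)
line_to(p,speed=.05,frame=q(M)); sleep(.3); o=st(th)
g=np.array(o["eef_pos"])-.019*R.from_quat(o["tool_rot"]).as_matrix()[:,2]
H=BAR+.29*X1-[0,0,.066]; d=g-H; a=np.arctan2(d[2],-d@X1)-np.arctan2(.066,.29); print("angle by hand",np.degrees(a),"radius",np.hypot(d[2],d@X1),"lat",d@[-X1[1],X1[0],0])
D,_=snap("side","d12"); S,_=snap("scene","s12")
y=np.array([-X1[1],X1[0],0])
for lat in (-.155,-.165,-.175):
    hp=H+lat*y; print(lat,"hinge px",proj(D,hp))
    px=lambda t:proj(D,hp+.12*(-X1*np.cos(t)+np.array([0,0,np.sin(t)])))-proj(D,hp)
    ts=np.radians(np.arange(-15,80,.25)); angs=np.array([np.arctan2(*px(t)[::-1]) for t in ts])
    for nm,(u,v) in dict(closed=(-24.5,17.5),th15=(-23.8,7.5),th37=(-21.4,-12)).items():
        k=np.argmin(np.abs(np.angle(np.exp(1j*(angs-np.arctan2(v,u)))))); print(nm,np.degrees(ts[k]))
E
python3 -c "
import cv2
a=cv2.imread('pics/d12.png')[120:190,290:360]
cv2.imwrite('pics/d12c.png',cv2.resize(a,None,fx=8,fy=8,interpolation=2))
a=cv2.imread('pics/s12.png')[250:340,270:360]
cv2.imwrite('pics/s12c.png',cv2.resize(a,None,fx=6,fy=6,interpolation=2))
a=cv2.imread('pics/side0.png')[120:190,290:360]
cv2.imwrite('pics/d0c.png',cv2.resize(a,None,fx=8,fy=8,interpolation=2))"
```

```text
40 t 41.08 pos [0.526 0.203 0.308] q [ 0.222  0.275  0.237  1.533 -0.004  1.328] F [ -0.489 -13.589  -0.857] w 0.0106
angle by hand 39.91800597443281 radius 0.29761721193445045 lat -0.0020649851943669198
-0.155 hinge px [333.556 156.238]
closed 2.0
th15 14.750000000000002
th37 36.75
-0.165 hinge px [336.35  157.023]
closed 2.25
th15 14.750000000000002
th37 36.75
-0.175 hinge px [339.164 157.815]
closed 2.75
th15 14.999999999999998
th37 36.5
```

View pics/d12c.png

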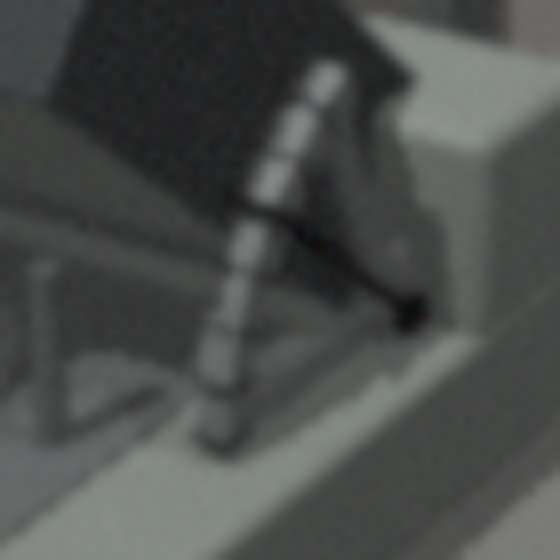

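View pics/d0c.png

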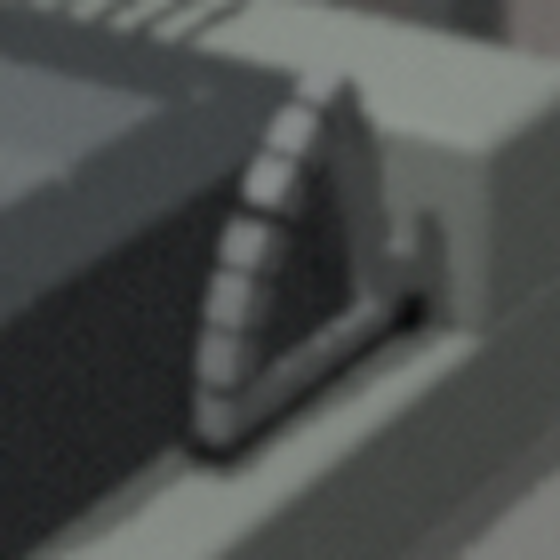

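```bash
python3 - <<'E'
import cv2
a=cv2.imread('pics/s12.png')[125:215,240:360]
cv2.imwrite('pics/s12b.png',cv2.resize(a,None,fx=6.5,fy=6.5,interpolation=2))
E
```

```text
(no output)
```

View pics/s12b.png

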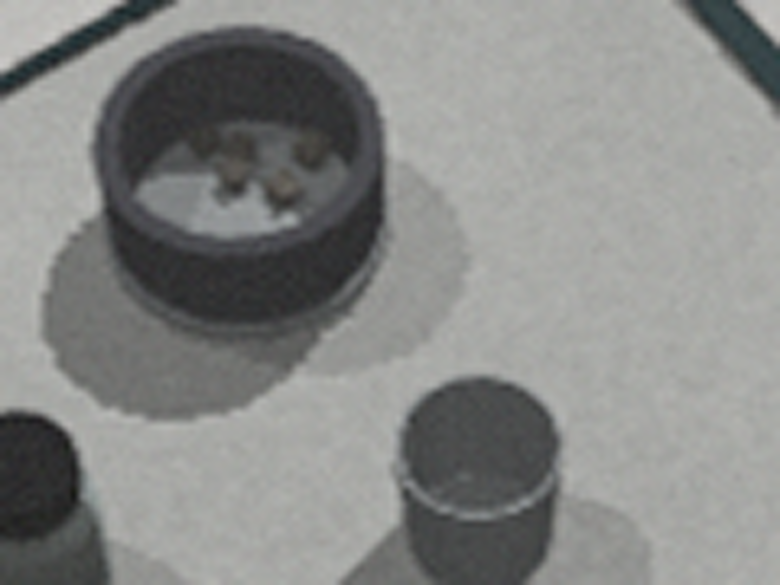

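View pics/s12.png

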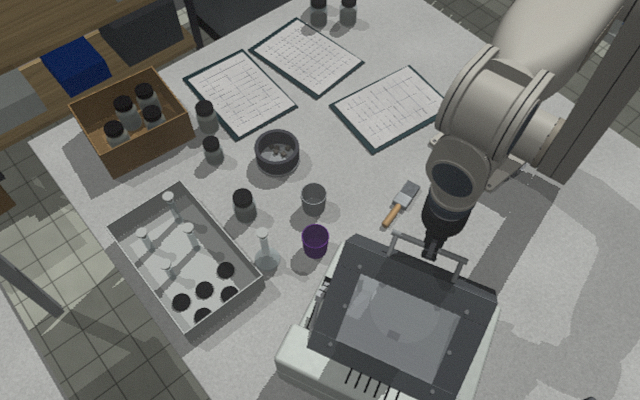

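```bash
python3 - <<'E'
from h import *
for n in ("side","scene"):
    c,im=snap(n,n+"13"); r=find("chip1",n,c)
a=cv2.imread('pics/side13.png')[220:360,270:430]
cv2.imwrite('pics/d13b.png',cv2.resize(a,None,fx=4.2,fy=4.2,interpolation=2))
E
```

```text
side chip1 0.42 [ 0.512 -0.344  0.027] [369. 308.]
```

View pics/d13b.png

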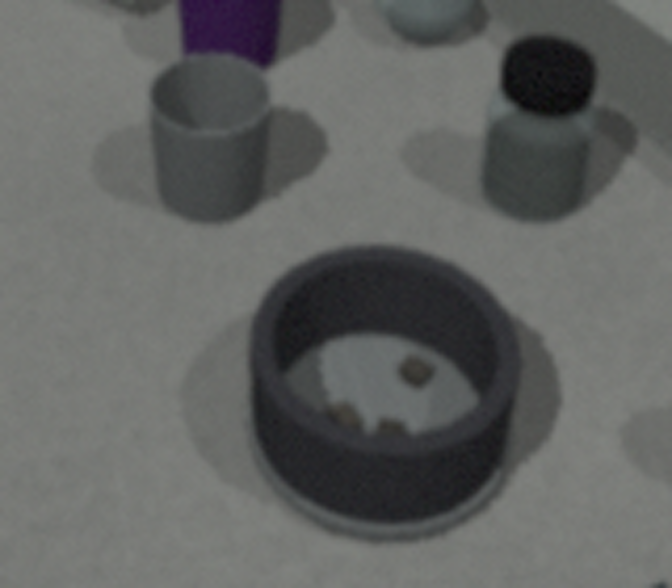

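View pics/side13.png

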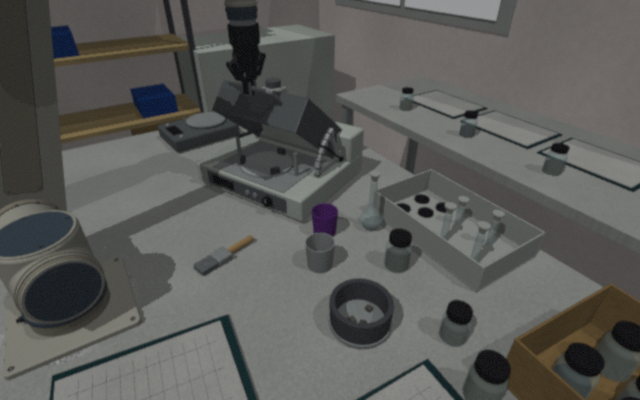

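```bash
python3 - <<'E'
from h import *
def bp(c,px,z=.018):
    K,Rm,p=c; v=Rm@np.linalg.solve(K,[px[0],px[1],1]); return (p+v*(z-p[2])/v[2])[:2]-BOWL[:2]
D=cam("side");S=cam("scene")
for a in((415,370),(345,415),(390,430)): print("side",bp(D,(a[0]/4.2+270,a[1]/4.2+220)))
for a in((205,138),(238,150),(232,180),(310,150),(282,188)): print("scene",bp(S,(a[0]/6.5+240,a[1]/6.5+125)))
a=cv2.imread('pics/scene13.png')[140:165,250:302]; cv2.imwrite('pics/s13b.png',cv2.resize(a,None,fx=14,fy=14,interpolation=2))
E
```

```text
side [0.026 0.005]
side [-0.019  0.001]
side [-0.006 -0.017]
scene [-0.012 -0.042]
scene [-0.019 -0.028]
scene [-0.007 -0.016]
scene [-0.043 -0.007]
scene [-0.021  0.001]
```

View pics/s13b.png

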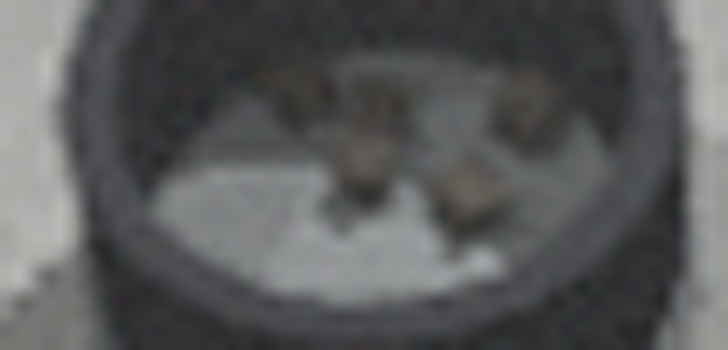

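The two views together account for all six chips in the bowl: scene shows five, and side shows one more at (+26, +5 mm) from the bowl centre, hidden from scene by the near wall. The hood is steady on the heavy line, so I hand in.

```bash
python3 - <<'E'
from h import *
st("final"); sign_off()
E
```

```text
final t 41.38 pos [0.526 0.203 0.308] q [ 0.222  0.275  0.237  1.533 -0.004  1.328] F [ -0.132 -14.286  -0.629] w 0.0106
the job is handed in; nothing more can be done
```

I tipped the chips into the bowl, set the empty cup upright back where it had stood, and lifted the hood to 40 degrees. The job was handed in at 41.4 s with the gripper still holding the handle.

**Chips:** one chip stayed in the cup at first, so I tipped it further, and a wrist picture then showed the cup empty. The scene view shows five chips in the bowl. The side view shows a sixth that the bowl's near wall hides from the scene camera. No single picture shows all six at once. The chip network gave only one weak hit (0.42), so the count rests on matching chip positions between the two views.

**Hood:** the handle geometry gives 39.9 degrees. In the side picture the pointer lies on the spot where the heavy 40-degree line was before lifting.

**Force on the bar:** the wrist force stayed around 14 N while holding, mostly sideways along the bar. This came from roughly 1 degree of error in my estimate of the mill's heading, which I only partly corrected.

**Other things:** the bowl, jars, flask, brush and purple cup look unmoved in the last pictures.

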